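# Offer the gumball dish to the guest

### The job

Take the chrome treat dish by the pink grip of its arched handle, lift it off the shelf and bring it over the middle of the guest's paper mat, giving it about a quarter turn on the way so that its pink serving lip points straight out over the mat's far edge, to the guest. Move smoothly and keep the dish level so that the loose gumball stays in the middle and never rolls out of the pink ring; do not touch the gumball, and leave the sugar pourers, the napkin dispenser and the coin tray where they are. Finish holding the dish still and level about 10 cm above the mat, gumball at rest in the middle: do not put it down or let go.

Things in the scene. Friction and masses are not known exactly. Their poses are not given: they have to be found in the camera images.
- dish_grip (a point): centre of the pink grip on top of the arched handle of the loose chrome treat dish: a level flat-sided bar 14 wide (x), 68 long (y), 18 mm high, straight above the dish's centre, 118 mm above its underside, 99 mm clear below it. Axes are the dish's: x to the serving lip (fingers close along x), y along the grip, z up. Dish about 240 g; at first its lip points roughly to the robot's right (-y)
- dish_center (a point): middle of the dish's inner bottom, 10 mm above its underside, axes as for dish_grip. Rim 68 mm radius, 27 mm high; foot 33 mm radius; handle legs at the rim at +y and -y. Inside a smooth bowl of 150 mm radius of curvature, flat within 10 mm of the middle, with a thin pink ring of 30 mm radius; a pushed ball swings at about 1.2 Hz
- dish_lip (a point): end of the pink serving lip, a tongue 40 mm wide at the rim, 90 mm from the dish's centre along its x axis and 27 mm above its underside
- gumball_center (a point): centre of the loose blue gumball, 30 mm diameter, about 20 g, resting in the middle of the dish (its centre 25 mm above the dish's underside)
- mat_center (a point): middle of the top of the guest's paper place mat, white with a turquoise border, 240 mm (x) by 320 mm (y), 1.5 mm thick, fixed flat on the shelf; its x axis points to its far long edge, the guest's side, away from the robot
- coin_tray_mid (a point): centre, half-way up, of the loose tin coin tray, 120 x 80 x 14 mm with coins in it, lying on the left part (+y) of the mat, to be left alone
- pourer_a_mid (a point): centre of one loose clear glass sugar pourer with chrome top, 74 mm diameter, 142 mm high, 65 mm above the shelf, to be left alone
- pourer_b_mid (a point): centre of the other, equal sugar pourer, to be left alone
- napkins_mid (a point): centre of the loose chrome napkin dispenser, 100 x 115 x 136 mm, 68 mm above the shelf, to be left alone

How it is judged (in metres and radians):
On the way:
1. the dish is held in the fingers, lifted clear of the shelf, with the gumball inside the pink ring (height (world z) of dish_center above 0.04 m and contact force between the fingers and dish above 1 N and horizontal distance between gumball_center and dish_center below 0.03 m), for 0.2 s.
At the end, for the whole second after the job is handed in: the dish is held in the fingers, centre within 40 mm of the mat's middle, bottom 60 to 160 mm up, level within 5 deg, lip over the far edge within 10 deg, still (30 mm/s); the gumball rests in it (60 mm/s), within 30 mm of its middle (horizontal distance between dish_center and mat_center below 0.04 m and angle between the x axis of dish_grip and the x axis of mat_center, either way round below 0.17 rad and x of dish_lip in the frame of mat_center above 0.03 m and height (world z) of dish_center between 0.06 and 0.16 m and angle between dish_center's own z axis and vertical below 0.09 rad and horizontal distance between gumball_center and dish_center below 0.03 m and z of gumball_center in the frame of dish_center between 0.008 and 0.03 m and contact force between the fingers and dish above 1 N and contact force between dish and coin_tray below 0.1 N and linear speed of dish below 0.03 m/s and linear speed of gumball below 0.06 m/s); the arm keeps its last pose, push and grip.
It fails at once if the gumball leaves the pink ring (its centre more than 30 mm from the dish's middle) (horizontal distance between gumball_center and dish_center above 0.03 m).
It fails at once if the dish tips more than 12 degrees (angle between dish_center's own z axis and vertical above 0.21 rad).
It fails at once if the robot touches the gumball (contact force between any of the fingers, the arm and gumball above 0.1 N).
It fails at once if a sugar pourer, the napkin dispenser or the coin tray is moved by more than 15 mm (distance of any of pourer_a_mid, pourer_b_mid, napkins_mid, coin_tray_mid from where it was at the start of the episode above 0.015 m).
It also fails if it takes over 51 s, if anything falls off the work surface, if the arm or the gripper's body presses on something with over 40 N, if the wrist force passes 120 N, or if a joint passes its speed limit or range.

### The arm

A 7-joint arm with a two-finger parallel gripper is mounted at the origin on the work surface. World frame = base frame: x ahead of the robot, y to its left, z up, the work surface at z = 0. Lengths are in mm, angles in rad, forces in N, time in s.
With the tool pointing down it reaches from about 350 to 775 mm from the base axis. Payload 3.1 kg.
Tool frame: the origin (TCP) lies at the very end of the fingers, on their centre line; the grasp point (between the pads) lies 19 mm behind it; z points along the fingers, y is the line along which they close (so a half turn about z gives the same grasp; the last joint's range is limited). The gripper opens to 85 mm and grips with 20 to 120 N. Pads are 22 mm wide; open, the fingers measure 114 mm over their backs; the gripper's body (76 mm by 85 mm) begins 54 mm behind the grasp point. The pads swing forward as they close: fully open they stand 13 mm farther back than shut.
Start: joints at [1.186, 0.311, 0.014, 1.512, -0.004, 1.319, -0.027], TCP at [184.902, -518.004, 231.304] pointing down, gripper open.
Joint ranges: [-2.7, 2.7], [-0.3, 1.91], [-1.27, 1.3], [0.12, 2.57], [-1.44, 4.58], [0.2, 2.03], [-3.05, 3.05]. Speed limits (rad/s): [2.79, 2.79, 3.14, 3.14, 3.14, 3.14, 3.14].

### API

Orientations are given as a 3x3 rotation matrix whose columns are the frame's x, y, z axes.
In Python, from cell import observe, vision, close_job, spotter gives the robot as it stands. The module is installed in compiled form; this text tells all that it offers.
- The arm moves only by the tool move_arm, never from a script. Its argument "increments" is a list of rows, each an object of numbers: "x", "y", "z": the shift along the tool's x, y, z in cm; "ax", "ay", "az": the turn, a rotation vector about the tool's x, y, z in degrees; "gripper": the opening, from 0 (shut) to 1 (fully open). In form: [{"x": .., "y": .., "z": .., "ax": .., "ay": .., "az": .., "gripper": ..}, ...]. A call has 1 to 20 rows; each row shifts and turns the commanded pose from where the row before left it, along the tool's axes as they then stand; what a row does not reach is not made up. A row lasts 1/10 s, in which the tool goes at most 50 mm and 8.59 degrees, less where a joint would pass 70% of its speed; a pose out of reach is approached as far as the arm can. A call is refused whole if a number of a shift passes 5 or a number of a turn 8.59, either way. A call with a gripper value outside its range is refused whole. The fingers move at their own pace and stop on an object; "squeeze" is the grip in N (left out, the last holds). Time passes only in rows, so rows that do not move let the fingers close. It gives the time, the measured TCP pose, the force, the opening and the grip force at its end, in the units of the state.
- observe(): the state, without advancing time (a new reading comes with each control period).
- vision.read_camera(name): name is "side" or "top" or "wrist"; returns a dict with "img" (384x512x3 uint8, red, green, blue), "fov_y" (degrees; the focal length in pixels is half the picture's height over the tangent of half this angle, whatever the lens; pixels are square), "cx", "cy" (the principal point, pixels), "rvec" (rotation vector, rad) and "tvec" (3), from world to camera coordinates, as OpenCV has them; the wrist camera has in their place "mount" (4x4, takes a point from camera to tool coordinates, whose origin is the TCP and whose axes are the flange's). Camera axes: x right, y down, z forward; pixel columns grow to the right and rows downward; lengths in mm; the calibration is good to about 2 mm. A picture is of the moment at which its call begins: read the wrist's pose just before it. There is no depth.
- close_job(): hands the job in; it is judged then, once.
Trained networks look in the newest picture that a camera, given by its name, has taken for a name from the list of things; names that differ only in an ending like _2 or _b are one class to them, and where a whole thing is asked for, a point or a joint stands for the part that bears it (a point fixed in the world has none). Each returns a list of dicts, best first, with "score" (0 to 1); they miss things now and then, are a little off and sometimes report something else, mostly with a low value. They report only what shows in the picture. A call takes as long as a camera call.
- spotter.recognise(camera, thing): "point" ([row, column] in pixels, amid what is visible of it).
- spotter.cut_out(camera, thing): "pixels" (384x512 bool, what is visible of it) and "point" ([row, column] in pixels, amid what is visible of it).
The state is a dict: "time_s": time; "joints": joint angles; "qd": joint speeds; "joint_efforts": joint torques, N m; "tool_pos": TCP position; "eef_rot": TCP orientation; "ft_force": force on the tool from outside, world axes, zero at the start; "ft_torque": the same for the moment, N m; "grip_width": finger opening in mm; "gripper_force": force on a finger pad.
Only numpy, scipy, OpenCV 4.12 (cv2) and the standard library are available. Lean on these libraries where they do the work, as an engineer would, in place of code of your own. Each camera call takes 0.05 s, during which the arm holds its last target. There are 200 camera calls.

## Working session

There is one attempt and no reset: what is moved stays moved. The work goes in short steps, Python scripts to look and compute and a tool call to move; the robot and the scene stay as the last step left them, time stands still between calls to the robot, and variables do not carry over. Pictures are saved under pics/ and viewed, at most 10 in all, crops included, and the job is handed in when it is done.

Besides the shell and the picture viewer there is one more tool, called after "Emit:" as name([rows], argument=value, ...), one row to a line, values as JSON. move_arm: Moves the arm, as the interface text tells. Its arguments: {"type":"object","properties":{"increments":{"type":"array","items":{"type":"object","properties":{"x":{"type":"number"},"y":{"type":"number"},"z":{"type":"number"},"ax":{"type":"number"},"ay":{"type":"number"},"az":{"type":"number"},"gripper":{"type":"number"}}}},"squeeze":{"type":"number"}},"required":["increments"]}

```bash
mkdir -p pics
cat > h.py <<'E'
import numpy as np, cv2
from cell import observe, vision, close_job, spotter
def cam(n):
    s=observe(); c=vision.read_camera(n); im=c["img"]
    f=im.shape[0]/2/np.tan(np.radians(c["fov_y"])/2)
    if "mount" in c:
        M=np.array(c["mount"]); R=np.array(s["eef_rot"])@M[:3,:3]; o=np.array(s["eef_rot"])@M[:3,3]+np.array(s["tool_pos"])
    else:
        Rc=cv2.Rodrigues(np.array(c["rvec"],float))[0]; R=Rc.T; o=-R@np.array(c["tvec"],float).ravel()
    return dict(img=im,f=f,cx=c["cx"],cy=c["cy"],R=R,o=o)
def ray(c,p):
    d=c["R"]@np.array([(p[1]-c["cx"])/c["f"],(p[0]-c["cy"])/c["f"],1]); return d/np.linalg.norm(d)
def atz(c,p,z):
    d=ray(c,p); return c["o"]+d*(z-c["o"][2])/d[2]
def proj(c,P):
    q=c["R"].T@(np.array(P,float)-c["o"]); return [c["cy"]+c["f"]*q[1]/q[2],c["cx"]+c["f"]*q[0]/q[2]]
def tri(c1,p1,c2,p2):
    A=0;b=0
    for c,p in((c1,p1),(c2,p2)):
        d=ray(c,p);Q=np.eye(3)-np.outer(d,d);A=A+Q;b=b+Q@c["o"]
    return np.linalg.solve(A,b)
E
python3 - <<'E'
from h import *
s=observe(); print(s["time_s"],s["tool_pos"],np.round(s["eef_rot"],3).tolist())
Z=dict(dish_grip=118,dish_center=10,dish_lip=27,gumball_center=25,mat_center=1.5,coin_tray_mid=8.5,pourer_a_mid=65,napkins_mid=68)
C={n:cam(n) for n in("top","side")}
for n,c in C.items():
    print(n,c["o"],c["R"][:,2]); cv2.imwrite(f"pics/{n}0.png",c["img"][...,::-1])
    for t,z in Z.items():
        print(t,[(np.round(r["point"]).tolist(),round(r["score"],2),np.round(atz(c,r["point"],z)).tolist()) for r in spotter.recognise(n,t)[:3]])
print(observe()["time_s"])
E
```

```text
0.0 [ 184.64961251 -517.30303095  230.20354485] [[0.942, 0.336, -0.001], [0.336, -0.942, 0.002], [-0.0, -0.002, -1.0]]
top [ 361.38523956  -79.66987982 1449.82293306] [ 0.0854642  -0.01182856 -0.99627103]
dish_grip [([181.0, 288.0], 0.71, [517.0, -187.0, 118.0]), ([156.0, 143.0], 0.21, [600.0, 227.0, 118.0])]
dish_center [([180.0, 288.0], 0.56, [531.0, -195.0, 10.0])]
dish_lip [([180.0, 287.0], 0.81, [529.0, -190.0, 27.0])]
gumball_center [([236.0, 392.0], 0.2, [351.0, -506.0, 25.0])]
mat_center [([154.0, 181.0], 0.63, [622.0, 137.0, 2.0]), ([141.0, 395.0], 0.47, [647.0, -539.0, 2.0])]
coin_tray_mid [([157.0, 144.0], 0.92, [615.0, 251.0, 8.0])]
pourer_a_mid [([233.0, 392.0], 0.69, [358.0, -494.0, 65.0])]
napkins_mid [([143.0, 395.0], 0.84, [627.0, -517.0, 68.0])]
side [  466.10012673 -1148.47017297   929.70433654] [ 0.00675164  0.7898528  -0.6132593 ]
dish_grip [([233.0, 272.0], 0.86, [525.0, -286.0, 118.0])]
dish_center [([233.0, 270.0], 0.7, [525.0, -174.0, 10.0])]
dish_lip [([230.0, 272.0], 0.85, [532.0, -177.0, 27.0])]
gumball_center []
mat_center [([182.0, 292.0], 0.72, [618.0, 121.0, 2.0])]
coin_tray_mid [([160.0, 294.0], 0.96, [634.0, 265.0, 8.0]), ([231.0, 271.0], 0.72, [530.0, -159.0, 8.0])]
pourer_a_mid [([307.0, 208.0], 0.82, [359.0, -504.0, 65.0])]
napkins_mid [([313.0, 318.0], 0.55, [635.0, -520.0, 68.0]), ([306.0, 207.0], 0.32, [356.0, -503.0, 68.0])]
0.9
```

```bash
python3 -c "
import cv2
a=cv2.imread('pics/top0.png')[60:320,60:460];cv2.imwrite('pics/t1.png',cv2.resize(a,(800,520),interpolation=2))
a=cv2.imread('pics/side0.png')[100:384,110:400];cv2.imwrite('pics/s1.png',cv2.resize(a,(580,568),interpolation=2))"
```

```text
(no output)
```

View pics/t1.png

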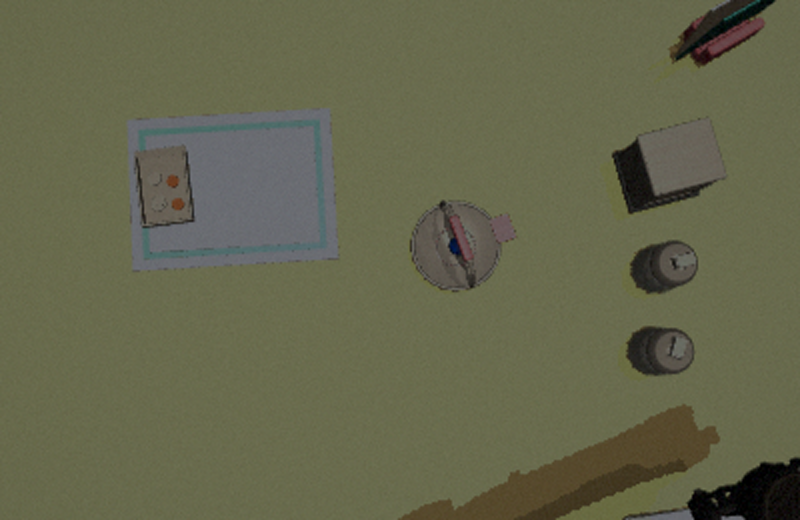

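View pics/s1.png

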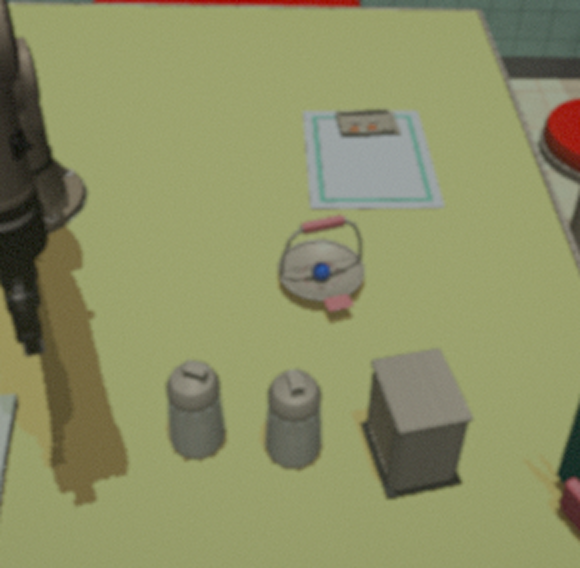

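Top crop: dish centre is near (456,246), its grip runs from (452,215) to (467,260), and the lip is at (503,228). The mat corners are (128,119), (330,109), (338,258) and (133,271), with the coin tray on the mat's left end. The side view shows the pink grip from (302,228) to (344,220) and the ball at (321,271).

```bash
cat >> h.py <<'E'
def pink(c,r0,r1,k0,k1):
    h=cv2.cvtColor(c["img"],cv2.COLOR_RGB2HSV).astype(int)
    m=((h[...,0]<10)|(h[...,0]>165))&(h[...,1]>70); w=np.zeros_like(m); w[r0:r1,k0:k1]=1
    n,l,st,ce=cv2.connectedComponentsWithStats((m&w).astype(np.uint8))
    out=[]
    for i in range(1,n):
        if st[i,4]>15:
            y,x=np.nonzero(l==i); (v)=np.linalg.svd(np.c_[y-y.mean(),x-x.mean()],full_matrices=False)[2][0]
            out.append((ce[i][::-1],v,st[i,4]))
    return sorted(out,key=lambda a:-a[2])
E
python3 - <<'E'
from h import *
t=cam("top");s=cam("side")
T=pink(t,150,210,260,325);S=pink(s,200,260,240,295)
print(T,S)
for a in T[:3]:
  for b in S[:3]: print(np.round(a[0]),np.round(b[0]),tri(t,a[0],s,b[0]))
g=lambda x,y:(60+y/2,60+x/2)
P=[atz(t,g(*q),1.5) for q in((128,119),(330,109),(338,258),(133,271))]
print(np.round(P),np.mean(P,0)); d=P[0]-P[3]+P[1]-P[2];e=P[0]-P[1]+P[3]-P[2];print(np.degrees(np.arctan2(d[1],d[0])),np.degrees(np.arctan2(e[1],e[0])))
q=lambda x,y:(100+y/2,110+x/2)
Q=[atz(s,q(*k),1.5) for k in((304,113),(417,111),(441,206),(313,208))]
print(np.round(Q),np.mean(Q,0)); 
print("ends",tri(t,g(452,213),s,q(344,221)),tri(t,g(468,262),s,q(302,229)))
print("center",atz(t,g(456,246),27),"lip",atz(t,g(514,228),27),"pourer2",atz(t,g(678,264),142))
E
```

```text
[(array([178.59701493, 289.55223881]), array([0.93520924, 0.35409557]), np.int32(67))] [(array([211.50561798, 271.35955056]), array([ 0.20535042, -0.97868851]), np.int32(89)), (array([251.09090909, 278.61038961]), array([ 0.16051817, -0.98703289]), np.int32(77))]
[179. 290.] [212. 271.] [ 523.67792752 -191.88731679  118.05656164]
[179. 290.] [251. 279.] [ 547.98434662 -205.09439589  -39.55547131]
[[737. 313.   2.]
 [745.  -5.   2.]
 [509. -12.   2.]
 [496. 306.   2.]] [621.75346306 150.78103617   1.5       ]
1.761617708605548 91.84343399855754
[[504. 298.   2.]
 [741. 312.   2.]
 [747.  -3.   2.]
 [517. -13.   2.]] [627.4063604  148.41252427   1.5       ]
ends [ 557.99472299 -183.04803654  115.4088922 ] [ 489.99156499 -203.6236994   115.31833968]
center [ 519.803964   -194.39528475   27.        ] lip [ 545.33829198 -284.45785571   27.        ] pourer2 [ 473.47236029 -497.46649242  142.        ]
```

Emit:
move_arm([
  {"x": 1.2, "y": -0.53, "gripper": 1},
  {"x": 2.3, "y": -1.03},
  {"x": 2.3, "y": -1.03},
  {"x": 2.3, "y": -1.03},
  {"x": 2.3, "y": -1.03},
  {"x": 2.3, "y": -1.03},
  {"x": 2.3, "y": -1.03},
  {"x": 2.3, "y": -1.03},
  {"x": 2.3, "y": -1.03},
  {"x": 2.3, "y": -1.03},
  {"x": 2.3, "y": -1.03},
  {"x": 2.3, "y": -1.03},
  {"x": 2.3, "y": -1.03},
  {"x": 2.3, "y": -1.03},
  {"x": 2.3, "y": -1.03},
  {"x": 2.3, "y": -1.03},
  {"x": 2.3, "y": -1.03},
  {"x": 2.3, "y": -1.03},
  {"x": 2.3, "y": -1.03},
  {"x": 0.2, "y": -0.2, "az": 3.2, "z": 1},
])

```text
$.increments[0]: bad value
```

Run:
```python
from h import *
cam("wrist")
s=observe(); print(s["time_s"],s["tool_pos"],np.round(s["eef_rot"],3).tolist(),s["ft_force"],s["joints"])
c=cam("wrist"); cv2.imwrite("pics/w1.png",c["img"][...,::-1])
print("mount o",c["o"]-s["tool_pos"],proj(c,[523,-192,118]))
for p in pink(c,0,384,0,512)[:4]:
    v=p[1]; print(p[0],v,p[2],atz(c,p[0],118),np.degrees(np.arctan2(*(atz(c,p[0]+20*v,118)-atz(c,p[0],118))[[1,0]])))
print([(r["point"],r["score"]) for r in spotter.recognise("wrist","gumball_center")])
```

```text
1.05 [ 184.90863928 -517.99330406  231.28705749] [[0.942, 0.336, 0.0], [0.336, -0.942, 0.0], [0.0, -0.0, -1.0]] [ 0.01926499 -0.78900553  0.24780188] [ 1.18629476  0.31093021  0.01401134  1.51150046 -0.00443722  1.31922006
 -0.02719822]
mount o [ 77.13693525  27.69314455 143.60120875] [np.float64(-778.1594693764793), np.float64(-200.2876979828049)]
[310.26342711 503.48081841] [ 0.99636378 -0.08520102] 391 [ 146.53140899 -785.18826705  118.        ] -150.58465134084275
[312.47058824 433.88235294] [0.8151843  0.57920166] 17 [ 121.57164279 -722.91259747  118.        ] -123.01984366727123
[]
```

View pics/w1.png

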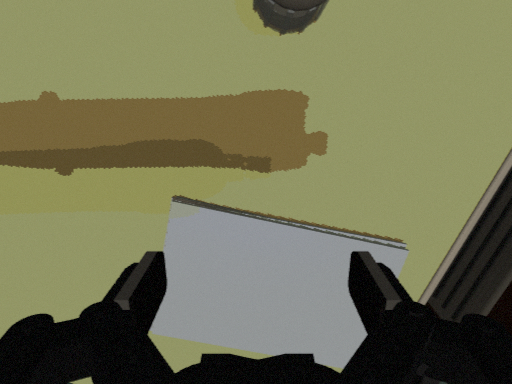

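The call was refused, probably because every row needs all seven numbers. The wrist view is still at the start pose, showing fingers and a white card at the bottom and a pourer at the top (290,10).

Emit:
move_arm([
  {"x": 1.2, "y": -0.53, "z": 0, "ax": 0, "ay": 0, "az": 0, "gripper": 1},
  {"x": 2.3, "y": -1.03, "z": 0, "ax": 0, "ay": 0, "az": 0, "gripper": 1},
  {"x": 2.3, "y": -1.03, "z": 0, "ax": 0, "ay": 0, "az": 0, "gripper": 1},
  {"x": 2.3, "y": -1.03, "z": 0, "ax": 0, "ay": 0, "az": 0, "gripper": 1},
  {"x": 2.3, "y": -1.03, "z": 0, "ax": 0, "ay": 0, "az": 0, "gripper": 1},
  {"x": 2.3, "y": -1.03, "z": 0, "ax": 0, "ay": 0, "az": 0, "gripper": 1},
  {"x": 2.3, "y": -1.03, "z": 0, "ax": 0, "ay": 0, "az": 0, "gripper": 1},
  {"x": 2.3, "y": -1.03, "z": 0, "ax": 0, "ay": 0, "az": 0, "gripper": 1},
  {"x": 2.3, "y": -1.03, "z": 0, "ax": 0, "ay": 0, "az": 0, "gripper": 1},
  {"x": 2.3, "y": -1.03, "z": 0, "ax": 0, "ay": 0, "az": 0, "gripper": 1},
  {"x": 2.3, "y": -1.03, "z": 0, "ax": 0, "ay": 0, "az": 0, "gripper": 1},
  {"x": 2.3, "y": -1.03, "z": 0, "ax": 0, "ay": 0, "az": 0, "gripper": 1},
  {"x": 2.3, "y": -1.03, "z": 0, "ax": 0, "ay": 0, "az": 0, "gripper": 1},
  {"x": 2.3, "y": -1.03, "z": 0, "ax": 0, "ay": 0, "az": 0, "gripper": 1},
  {"x": 2.3, "y": -1.03, "z": 0, "ax": 0, "ay": 0, "az": 0, "gripper": 1},
  {"x": 2.3, "y": -1.03, "z": 0, "ax": 0, "ay": 0, "az": 0, "gripper": 1},
  {"x": 2.3, "y": -1.03, "z": 0, "ax": 0, "ay": 0, "az": 0, "gripper": 1},
  {"x": 2.3, "y": -1.03, "z": 0, "ax": 0, "ay": 0, "az": 0, "gripper": 1},
  {"x": 2.3, "y": -1.03, "z": 0, "ax": 0, "ay": 0, "az": 0, "gripper": 1},
  {"x": 0.2, "y": -0.2, "z": 1, "ax": 0, "ay": 0, "az": 3.2, "gripper": 1},
])

```text
time_s: 3.15
tool_pos: [527.0, -187.1, 222.6]
eef_rot: [[0.957, 0.289, 0.005], [0.289, -0.957, 0.003], [0.006, -0.001, -1.0]]
ft_force: [-0.4, -0.2, -0.1]
grip_width: 85.0
gripper_force: 0.0
```

Run:
```python
from h import *
for i in range(3): cam("wrist")
s=observe(); print(s["time_s"],s["tool_pos"],np.round(s["eef_rot"],3).tolist(),s["joints"])
c=cam("wrist"); cv2.imwrite("pics/w2.png",c["img"][...,::-1])
print(proj(c,[523,-192,118]))
for p in pink(c,0,384,0,512)[:4]:
    v=p[1]; print(p[0],v,p[2],atz(c,p[0],118),np.degrees(np.arctan2(*(atz(c,p[0]+20*v,118)-atz(c,p[0],118))[[1,0]])))
```

```text
3.3 [ 522.76586094 -191.32669042  220.6904739 ] [[0.958, 0.286, -0.002], [0.286, -0.958, 0.001], [-0.002, -0.001, -1.0]] [ 0.50848919  0.34558474 -0.25346032  1.50077446  0.08799116  1.30845851
 -1.0345988 ]
[np.float64(190.28498158747075), np.float64(258.3958558130128)]
[183.955009   260.20275945] [0.99943452 0.03362502] 1667 [ 528.58593252 -191.85296766  118.        ] -161.39541091964162
[152.9921466  325.27225131] [ 0.87966773 -0.47558878] 382 [ 567.4591176  -233.35251122  118.        ] 171.65160393301304
[178. 332.] [0. 1.] 19 [ 549.86505669 -245.67049004  118.        ] -73.39365340743153
```

View pics/w2.png

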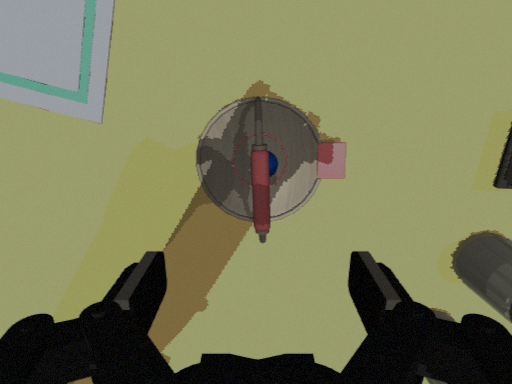

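The wrist view shows the grip upright at column 260 (rows 146–234), the lip squared to the picture at (332,160), and the ball near (268,163). The tool is aligned with the grip, so I'll descend and partly close.

Emit:
move_arm([
  {"x": 0, "y": 0.1, "z": 0.5, "ax": 0, "ay": 0, "az": 0, "gripper": 1},
  {"x": 0, "y": 0, "z": 1.0, "ax": 0, "ay": 0, "az": 0, "gripper": 1},
  {"x": 0, "y": 0, "z": 1.2, "ax": 0, "ay": 0, "az": 0, "gripper": 1},
  {"x": 0, "y": 0, "z": 1.2, "ax": 0, "ay": 0, "az": 0, "gripper": 1},
  {"x": 0, "y": 0, "z": 1.2, "ax": 0, "ay": 0, "az": 0, "gripper": 1},
  {"x": 0, "y": 0, "z": 1.2, "ax": 0, "ay": 0, "az": 0, "gripper": 1},
  {"x": 0, "y": 0, "z": 1.2, "ax": 0, "ay": 0, "az": 0, "gripper": 1},
  {"x": 0, "y": 0, "z": 1.2, "ax": 0, "ay": 0, "az": 0, "gripper": 1},
  {"x": 0, "y": 0, "z": 1.2, "ax": 0, "ay": 0, "az": 0, "gripper": 0.8},
  {"x": 0, "y": 0, "z": 1.2, "ax": 0, "ay": 0, "az": 0, "gripper": 0.6},
  {"x": 0, "y": 0, "z": 0.8, "ax": 0, "ay": 0, "az": 0, "gripper": 0.5},
  {"x": 0, "y": 0, "z": 0.5, "ax": 0, "ay": 0, "az": 0, "gripper": 0.4},
  {"x": 0, "y": 0, "z": 0, "ax": 0, "ay": 0, "az": 0, "gripper": 0.35},
  {"x": 0, "y": 0, "z": 0, "ax": 0, "ay": 0, "az": 0, "gripper": 0.35},
], squeeze=20)

```text
time_s: 4.75
tool_pos: [523.9, -193.7, 97.6]
eef_rot: [[0.959, 0.283, 0.001], [0.283, -0.959, -0.0], [0.001, 0.0, -1.0]]
ft_force: [-0.7, 0.1, -0.2]
grip_width: 29.9
gripper_force: 0.0
```

Run:
```python
from h import *
s=observe(); print(s["time_s"],s["tool_pos"],np.round(s["eef_rot"],3).tolist(),s["grip_width"],s["ft_force"])
c=cam("wrist"); cv2.imwrite("pics/w3.png",c["img"][...,::-1])
```

```text
4.75 [ 523.86244308 -193.68290393   97.60018888] [[0.959, 0.283, 0.001], [0.283, -0.959, -0.0], [0.001, 0.0, -1.0]] 29.914342399286515 [-0.71220327  0.11775294 -0.15192061]
```

View pics/w3.png

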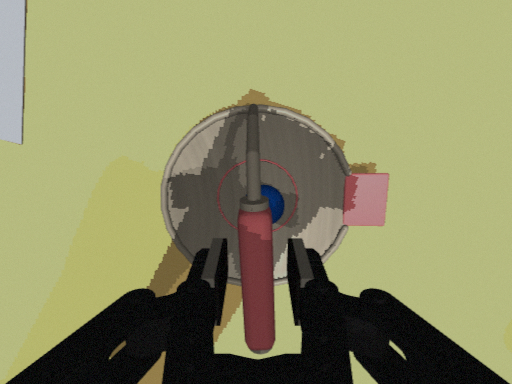

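The grip is centred between the fingertips (columns 222 and 292, bar at about 256) and tilted about 2°. I'll turn the tool to match and close gently.

Emit:
move_arm([
  {"x": 0, "y": 0, "z": 0, "ax": 0, "ay": 0, "az": -1, "gripper": 0.33},
  {"x": 0, "y": 0, "z": 0, "ax": 0, "ay": 0, "az": -1, "gripper": 0.31},
  {"x": 0, "y": 0, "z": 0, "ax": 0, "ay": 0, "az": 0, "gripper": 0.29},
  {"x": 0, "y": 0, "z": 0, "ax": 0, "ay": 0, "az": 0, "gripper": 0.27},
  {"x": 0, "y": 0, "z": 0, "ax": 0, "ay": 0, "az": 0, "gripper": 0.25},
  {"x": 0, "y": 0, "z": 0, "ax": 0, "ay": 0, "az": 0, "gripper": 0.23},
  {"x": 0, "y": 0, "z": 0, "ax": 0, "ay": 0, "az": 0, "gripper": 0.215},
  {"x": 0, "y": 0, "z": 0, "ax": 0, "ay": 0, "az": 0, "gripper": 0.2},
  {"x": 0, "y": 0, "z": 0, "ax": 0, "ay": 0, "az": 0, "gripper": 0.185},
  {"x": 0, "y": 0, "z": 0, "ax": 0, "ay": 0, "az": 0, "gripper": 0.17},
  {"x": 0, "y": 0, "z": 0, "ax": 0, "ay": 0, "az": 0, "gripper": 0.155},
  {"x": 0, "y": 0, "z": 0, "ax": 0, "ay": 0, "az": 0, "gripper": 0.14},
  {"x": 0, "y": 0, "z": 0, "ax": 0, "ay": 0, "az": 0, "gripper": 0.1},
  {"x": 0, "y": 0, "z": 0, "ax": 0, "ay": 0, "az": 0, "gripper": 0},
  {"x": 0, "y": 0, "z": 0, "ax": 0, "ay": 0, "az": 0, "gripper": 0},
], squeeze=30)

```text
time_s: 6.3
tool_pos: [523.5, -193.8, 97.3]
eef_rot: [[0.949, 0.316, 0.0], [0.316, -0.949, -0.0], [0.0, 0.0, -1.0]]
ft_force: [-0.8, -0.8, 0.9]
grip_width: 13.4
gripper_force: 30.5
```

Emit:
move_arm([
  {"x": 0, "y": 0, "z": 0, "ax": 0, "ay": 0, "az": 0, "gripper": 0},
  {"x": 0, "y": 0, "z": 0, "ax": 0, "ay": 0, "az": 0, "gripper": 0},
  {"x": 0, "y": 0, "z": 0, "ax": 0, "ay": 0, "az": 0, "gripper": 0},
], squeeze=70)

```text
time_s: 6.6
tool_pos: [523.7, -193.7, 97.4]
eef_rot: [[0.949, 0.316, 0.0], [0.316, -0.949, -0.0], [0.0, 0.0, -1.0]]
ft_force: [0.1, -1.0, 1.0]
grip_width: 12.7
gripper_force: 68.6
```

Emit:
move_arm([
  {"x": 0, "y": 0, "z": -0.05, "ax": 0, "ay": 0, "az": 0, "gripper": 0},
  {"x": 0, "y": 0, "z": -0.15, "ax": 0, "ay": 0, "az": 0, "gripper": 0},
  {"x": 0, "y": 0, "z": -0.25, "ax": 0, "ay": 0, "az": 0, "gripper": 0},
  {"x": 0, "y": 0, "z": -0.4, "ax": 0, "ay": 0, "az": 0, "gripper": 0},
  {"x": 0, "y": 0, "z": -0.55, "ax": 0, "ay": 0, "az": 0, "gripper": 0},
  {"x": 0, "y": 0, "z": -0.7, "ax": 0, "ay": 0, "az": 0, "gripper": 0},
  {"x": 0, "y": 0, "z": -0.8, "ax": 0, "ay": 0, "az": 0, "gripper": 0},
  {"x": 0, "y": 0, "z": -0.85, "ax": 0, "ay": 0, "az": 0, "gripper": 0},
  {"x": 0, "y": 0, "z": -0.9, "ax": 0, "ay": 0, "az": 0, "gripper": 0},
  {"x": 0, "y": 0, "z": -0.9, "ax": 0, "ay": 0, "az": 0, "gripper": 0},
  {"x": 0, "y": 0, "z": -0.85, "ax": 0, "ay": 0, "az": 0, "gripper": 0},
  {"x": 0, "y": 0, "z": -0.8, "ax": 0, "ay": 0, "az": 0, "gripper": 0},
  {"x": 0, "y": 0, "z": -0.7, "ax": 0, "ay": 0, "az": 0, "gripper": 0},
  {"x": 0, "y": 0, "z": -0.6, "ax": 0, "ay": 0, "az": 0, "gripper": 0},
  {"x": 0, "y": 0, "z": -0.5, "ax": 0, "ay": 0, "az": 0, "gripper": 0},
  {"x": 0, "y": 0, "z": -0.4, "ax": 0, "ay": 0, "az": 0, "gripper": 0},
  {"x": 0, "y": 0, "z": -0.3, "ax": 0, "ay": 0, "az": 0, "gripper": 0},
  {"x": 0, "y": 0, "z": -0.2, "ax": 0, "ay": 0, "az": 0, "gripper": 0},
  {"x": 0, "y": 0, "z": -0.1, "ax": 0, "ay": 0, "az": 0, "gripper": 0},
  {"x": 0, "y": 0, "z": 0, "ax": 0, "ay": 0, "az": 0, "gripper": 0},
])

```text
time_s: 8.6
tool_pos: [523.5, -193.6, 197.3]
eef_rot: [[0.949, 0.316, -0.0], [0.316, -0.949, 0.0], [-0.0, -0.0, -1.0]]
ft_force: [-0.1, 0.8, -3.4]
grip_width: 12.9
gripper_force: 68.2
```

```bash
cat > chk.py <<'E'
from h import *
import sys
s=observe(); print(s["time_s"],s["tool_pos"],np.round(s["eef_rot"],3).tolist(),s["ft_force"],s["ft_torque"],s["grip_width"],s["gripper_force"])
w=cam("wrist"); d=cam("side")
cv2.imwrite(f"pics/{sys.argv[1]}.png",np.hstack([w["img"][:, 100:440],d["img"][100:,150:410].repeat(1,0)[:284] if 0 else cv2.resize(d["img"][100:340,180:380],(320,384))])[...,::-1])
E
python3 chk.py l1
```

```text
8.6 [ 523.45812318 -193.58169528  197.26329728] [[0.949, 0.316, -0.0], [0.316, -0.949, 0.0], [-0.0, -0.0, -1.0]] [-0.11357476  0.7626029  -3.39938554] [-0.0115919   0.07658704  0.0510869 ] 12.905183927607927 68.17244052886963
```

View pics/l1.png

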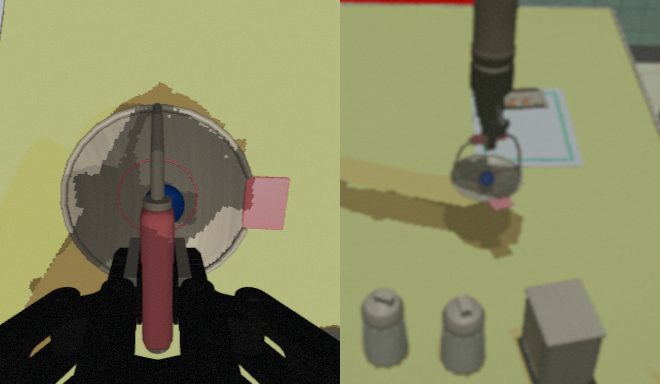

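The dish is held level at about 100 mm, with the ball at (167,203) against the ring's centre (158,198), so well inside. Now I'll plan a smooth 8 s transfer.

Run:
```python
import numpy as np
N=80;t=np.arange(N+1)/N;s=10*t**3-15*t**4+6*t**5
p=np.array([523.5,-193.6]);D=np.array([624,150.])-p;th0=18.4;tot=73.4
cur=np.zeros(2);th=th0;j=[]
for k in range(N):
    a=np.radians(th);X=np.array([np.cos(a),np.sin(a)]);Y=np.array([np.sin(a),-np.cos(a)])
    e=D*s[k+1]-cur;ix=round(e@X/10,2);iy=round(e@Y/10,2)
    cur=cur+10*(ix*X+iy*Y);az=round(th0+tot*s[k+1]-th,1);th+=az
    j.append('{"x": %g, "y": %g, "z": 0, "ax": 0, "ay": 0, "az": %g, "gripper": 0}'%(ix,iy,-az))
for i in range(0,N,20): print("["+", ".join(j[i:i+20])+"]")
print(cur-D,th)
```

```text
[{"x": 0, "y": -0, "z": 0, "ax": 0, "ay": 0, "az": -0, "gripper": 0}, {"x": 0, "y": -0, "z": 0, "ax": 0, "ay": 0, "az": -0, "gripper": 0}, {"x": 0.01, "y": -0.01, "z": 0, "ax": 0, "ay": 0, "az": -0, "gripper": 0}, {"x": 0.01, "y": -0.02, "z": 0, "ax": 0, "ay": 0, "az": -0.1, "gripper": 0}, {"x": 0.03, "y": -0.04, "z": 0, "ax": 0, "ay": 0, "az": -0.1, "gripper": 0}, {"x": 0.03, "y": -0.04, "z": 0, "ax": 0, "ay": 0, "az": -0.1, "gripper": 0}, {"x": 0.04, "y": -0.06, "z": 0, "ax": 0, "ay": 0, "az": -0.1, "gripper": 0}, {"x": 0.06, "y": -0.08, "z": 0, "ax": 0, "ay": 0, "az": -0.2, "gripper": 0}, {"x": 0.07, "y": -0.1, "z": 0, "ax": 0, "ay": 0, "az": -0.3, "gripper": 0}, {"x": 0.08, "y": -0.12, "z": 0, "ax": 0, "ay": 0, "az": -0.3, "gripper": 0}, {"x": 0.1, "y": -0.14, "z": 0, "ax": 0, "ay": 0, "az": -0.3, "gripper": 0}, {"x": 0.12, "y": -0.17, "z": 0, "ax": 0, "ay": 0, "az": -0.5, "gripper": 0}, {"x": 0.14, "y": -0.18, "z": 0, "ax": 0, "ay": 0, "az": -0.4, "gripper": 0}, {"x": 0.16, "y": -0.21, "z": 0, "ax": 0, "ay": 0, "az": -0.6, "gripper": 0}, {"x": 0.18, "y": -0.24, "z": 0, "ax": 0, 
[... 4323 characters left out ...]
0.11, "y": 0.04, "z": 0, "ax": 0, "ay": 0, "az": -0.3, "gripper": 0}, {"x": 0.09, "y": 0.03, "z": 0, "ax": 0, "ay": 0, "az": -0.2, "gripper": 0}, {"x": 0.08, "y": 0.02, "z": 0, "ax": 0, "ay": 0, "az": -0.1, "gripper": 0}, {"x": 0.05, "y": 0.01, "z": 0, "ax": 0, "ay": 0, "az": -0.1, "gripper": 0}, {"x": 0.03, "y": 0.02, "z": 0, "ax": 0, "ay": 0, "az": -0.1, "gripper": 0}, {"x": 0.03, "y": 0, "z": 0, "ax": 0, "ay": 0, "az": -0.1, "gripper": 0}, {"x": 0.01, "y": 0.01, "z": 0, "ax": 0, "ay": 0, "az": 0, "gripper": 0}, {"x": 0, "y": -0, "z": 0, "ax": 0, "ay": 0, "az": 0, "gripper": 0}, {"x": 0, "y": -0, "z": 0, "ax": 0, "ay": 0, "az": -0, "gripper": 0}]
[ 0.00726082 -0.03686344] 91.80000000000001
```

Emit:
move_arm([
  {"x": 0.01, "y": -0.01, "z": 0, "ax": 0, "ay": 0, "az": 0, "gripper": 0},
  {"x": 0.01, "y": -0.02, "z": 0, "ax": 0, "ay": 0, "az": -0.1, "gripper": 0},
  {"x": 0.03, "y": -0.04, "z": 0, "ax": 0, "ay": 0, "az": -0.1, "gripper": 0},
  {"x": 0.03, "y": -0.04, "z": 0, "ax": 0, "ay": 0, "az": -0.1, "gripper": 0},
  {"x": 0.04, "y": -0.06, "z": 0, "ax": 0, "ay": 0, "az": -0.1, "gripper": 0},
  {"x": 0.06, "y": -0.08, "z": 0, "ax": 0, "ay": 0, "az": -0.2, "gripper": 0},
  {"x": 0.07, "y": -0.1, "z": 0, "ax": 0, "ay": 0, "az": -0.3, "gripper": 0},
  {"x": 0.08, "y": -0.12, "z": 0, "ax": 0, "ay": 0, "az": -0.3, "gripper": 0},
  {"x": 0.1, "y": -0.14, "z": 0, "ax": 0, "ay": 0, "az": -0.3, "gripper": 0},
  {"x": 0.12, "y": -0.17, "z": 0, "ax": 0, "ay": 0, "az": -0.5, "gripper": 0},
  {"x": 0.14, "y": -0.18, "z": 0, "ax": 0, "ay": 0, "az": -0.4, "gripper": 0},
  {"x": 0.16, "y": -0.21, "z": 0, "ax": 0, "ay": 0, "az": -0.6, "gripper": 0},
  {"x": 0.18, "y": -0.24, "z": 0, "ax": 0, "ay": 0, "az": -0.6, "gripper": 0},
  {"x": 0.21, "y": -0.25, "z": 0, "ax": 0, "ay": 0, "az": -0.7, "gripper": 0},
  {"x": 0.22, "y": -0.28, "z": 0, "ax": 0, "ay": 0, "az": -0.7, "gripper": 0},
  {"x": 0.25, "y": -0.31, "z": 0, "ax": 0, "ay": 0, "az": -0.8, "gripper": 0},
  {"x": 0.28, "y": -0.32, "z": 0, "ax": 0, "ay": 0, "az": -0.9, "gripper": 0},
  {"x": 0.3, "y": -0.34, "z": 0, "ax": 0, "ay": 0, "az": -0.9, "gripper": 0},
])

```text
time_s: 10.5
tool_pos: [534.0, -157.6, 197.3]
eef_rot: [[0.898, 0.44, 0.0], [0.44, -0.898, 0.0], [0.0, -0.0, -1.0]]
ft_force: [0.4, -0.1, -3.3]
grip_width: 13.1
gripper_force: 68.2
```

Emit:
move_arm([
  {"x": 0.33, "y": -0.36, "z": 0, "ax": 0, "ay": 0, "az": -1, "gripper": 0},
  {"x": 0.35, "y": -0.38, "z": 0, "ax": 0, "ay": 0, "az": -1.1, "gripper": 0},
  {"x": 0.39, "y": -0.39, "z": 0, "ax": 0, "ay": 0, "az": -1.1, "gripper": 0},
  {"x": 0.41, "y": -0.4, "z": 0, "ax": 0, "ay": 0, "az": -1.2, "gripper": 0},
  {"x": 0.44, "y": -0.42, "z": 0, "ax": 0, "ay": 0, "az": -1.2, "gripper": 0},
  {"x": 0.47, "y": -0.42, "z": 0, "ax": 0, "ay": 0, "az": -1.3, "gripper": 0},
  {"x": 0.5, "y": -0.43, "z": 0, "ax": 0, "ay": 0, "az": -1.4, "gripper": 0},
  {"x": 0.53, "y": -0.44, "z": 0, "ax": 0, "ay": 0, "az": -1.4, "gripper": 0},
  {"x": 0.55, "y": -0.43, "z": 0, "ax": 0, "ay": 0, "az": -1.4, "gripper": 0},
  {"x": 0.59, "y": -0.44, "z": 0, "ax": 0, "ay": 0, "az": -1.5, "gripper": 0},
  {"x": 0.61, "y": -0.43, "z": 0, "ax": 0, "ay": 0, "az": -1.5, "gripper": 0},
  {"x": 0.64, "y": -0.42, "z": 0, "ax": 0, "ay": 0, "az": -1.6, "gripper": 0},
  {"x": 0.66, "y": -0.41, "z": 0, "ax": 0, "ay": 0, "az": -1.6, "gripper": 0},
  {"x": 0.68, "y": -0.41, "z": 0, "ax": 0, "ay": 0, "az": -1.6, "gripper": 0},
  {"x": 0.71, "y": -0.38, "z": 0, "ax": 0, "ay": 0, "az": -1.7, "gripper": 0},
  {"x": 0.73, "y": -0.38, "z": 0, "ax": 0, "ay": 0, "az": -1.7, "gripper": 0},
  {"x": 0.75, "y": -0.35, "z": 0, "ax": 0, "ay": 0, "az": -1.7, "gripper": 0},
  {"x": 0.76, "y": -0.34, "z": 0, "ax": 0, "ay": 0, "az": -1.7, "gripper": 0},
  {"x": 0.77, "y": -0.31, "z": 0, "ax": 0, "ay": 0, "az": -1.7, "gripper": 0},
  {"x": 0.79, "y": -0.29, "z": 0, "ax": 0, "ay": 0, "az": -1.7, "gripper": 0},
])

```text
time_s: 12.5
tool_pos: [573.8, -21.1, 197.3]
eef_rot: [[0.569, 0.822, -0.0], [0.822, -0.569, -0.0], [-0.0, 0.0, -1.0]]
ft_force: [0.4, -1.3, -2.3]
grip_width: 12.9
gripper_force: 68.2
```

Emit:
move_arm([
  {"x": 0.8, "y": -0.27, "z": 0, "ax": 0, "ay": 0, "az": -1.7, "gripper": 0},
  {"x": 0.8, "y": -0.24, "z": 0, "ax": 0, "ay": 0, "az": -1.7, "gripper": 0},
  {"x": 0.8, "y": -0.22, "z": 0, "ax": 0, "ay": 0, "az": -1.7, "gripper": 0},
  {"x": 0.8, "y": -0.19, "z": 0, "ax": 0, "ay": 0, "az": -1.7, "gripper": 0},
  {"x": 0.8, "y": -0.17, "z": 0, "ax": 0, "ay": 0, "az": -1.7, "gripper": 0},
  {"x": 0.8, "y": -0.14, "z": 0, "ax": 0, "ay": 0, "az": -1.7, "gripper": 0},
  {"x": 0.79, "y": -0.12, "z": 0, "ax": 0, "ay": 0, "az": -1.6, "gripper": 0},
  {"x": 0.77, "y": -0.09, "z": 0, "ax": 0, "ay": 0, "az": -1.6, "gripper": 0},
  {"x": 0.76, "y": -0.07, "z": 0, "ax": 0, "ay": 0, "az": -1.6, "gripper": 0},
  {"x": 0.75, "y": -0.05, "z": 0, "ax": 0, "ay": 0, "az": -1.5, "gripper": 0},
  {"x": 0.73, "y": -0.02, "z": 0, "ax": 0, "ay": 0, "az": -1.5, "gripper": 0},
  {"x": 0.7, "y": -0.01, "z": 0, "ax": 0, "ay": 0, "az": -1.4, "gripper": 0},
  {"x": 0.68, "y": 0.01, "z": 0, "ax": 0, "ay": 0, "az": -1.4, "gripper": 0},
  {"x": 0.66, "y": 0.03, "z": 0, "ax": 0, "ay": 0, "az": -1.4, "gripper": 0},
  {"x": 0.63, "y": 0.04, "z": 0, "ax": 0, "ay": 0, "az": -1.3, "gripper": 0},
  {"x": 0.61, "y": 0.05, "z": 0, "ax": 0, "ay": 0, "az": -1.2, "gripper": 0},
  {"x": 0.57, "y": 0.06, "z": 0, "ax": 0, "ay": 0, "az": -1.2, "gripper": 0},
  {"x": 0.55, "y": 0.07, "z": 0, "ax": 0, "ay": 0, "az": -1.1, "gripper": 0},
  {"x": 0.51, "y": 0.07, "z": 0, "ax": 0, "ay": 0, "az": -1.1, "gripper": 0},
  {"x": 0.48, "y": 0.08, "z": 0, "ax": 0, "ay": 0, "az": -1, "gripper": 0},
])

```text
time_s: 14.5
tool_pos: [613.4, 114.9, 197.3]
eef_rot: [[0.099, 0.995, -0.0], [0.995, -0.099, -0.0], [-0.0, -0.0, -1.0]]
ft_force: [0.8, 0.1, -2.8]
grip_width: 12.9
gripper_force: 68.2
```

Emit:
move_arm([
  {"x": 0.45, "y": 0.09, "z": 0, "ax": 0, "ay": 0, "az": -0.9, "gripper": 0},
  {"x": 0.41, "y": 0.08, "z": 0, "ax": 0, "ay": 0, "az": -0.9, "gripper": 0},
  {"x": 0.39, "y": 0.09, "z": 0, "ax": 0, "ay": 0, "az": -0.8, "gripper": 0},
  {"x": 0.35, "y": 0.08, "z": 0, "ax": 0, "ay": 0, "az": -0.7, "gripper": 0},
  {"x": 0.32, "y": 0.08, "z": 0, "ax": 0, "ay": 0, "az": -0.7, "gripper": 0},
  {"x": 0.28, "y": 0.07, "z": 0, "ax": 0, "ay": 0, "az": -0.6, "gripper": 0},
  {"x": 0.26, "y": 0.07, "z": 0, "ax": 0, "ay": 0, "az": -0.6, "gripper": 0},
  {"x": 0.22, "y": 0.06, "z": 0, "ax": 0, "ay": 0, "az": -0.4, "gripper": 0},
  {"x": 0.2, "y": 0.06, "z": 0, "ax": 0, "ay": 0, "az": -0.5, "gripper": 0},
  {"x": 0.17, "y": 0.05, "z": 0, "ax": 0, "ay": 0, "az": -0.3, "gripper": 0},
  {"x": 0.14, "y": 0.04, "z": 0, "ax": 0, "ay": 0, "az": -0.3, "gripper": 0},
  {"x": 0.11, "y": 0.04, "z": 0, "ax": 0, "ay": 0, "az": -0.3, "gripper": 0},
  {"x": 0.09, "y": 0.03, "z": 0, "ax": 0, "ay": 0, "az": -0.2, "gripper": 0},
  {"x": 0.08, "y": 0.02, "z": 0, "ax": 0, "ay": 0, "az": -0.1, "gripper": 0},
  {"x": 0.05, "y": 0.01, "z": 0, "ax": 0, "ay": 0, "az": -0.1, "gripper": 0},
  {"x": 0.03, "y": 0.02, "z": 0, "ax": 0, "ay": 0, "az": -0.1, "gripper": 0},
  {"x": 0.03, "y": 0, "z": 0, "ax": 0, "ay": 0, "az": -0.1, "gripper": 0},
  {"x": 0.01, "y": 0.01, "z": 0, "ax": 0, "ay": 0, "az": 0, "gripper": 0},
  {"x": 0, "y": 0, "z": 0, "ax": 0, "ay": 0, "az": 0, "gripper": 0},
])

```text
time_s: 16.4
tool_pos: [623.7, 150.0, 197.3]
eef_rot: [[-0.032, 0.999, -0.0], [0.999, 0.032, -0.0], [-0.0, -0.0, -1.0]]
ft_force: [0.1, 0.1, -2.7]
grip_width: 13.1
gripper_force: 68.2
```

Emit:
move_arm([
  {"x": 0, "y": 0, "z": 0, "ax": 0, "ay": 0, "az": 0, "gripper": 0},
  {"x": 0, "y": 0, "z": 0, "ax": 0, "ay": 0, "az": 0, "gripper": 0},
  {"x": 0, "y": 0, "z": 0, "ax": 0, "ay": 0, "az": 0, "gripper": 0},
  {"x": 0, "y": 0, "z": 0, "ax": 0, "ay": 0, "az": 0, "gripper": 0},
  {"x": 0, "y": 0, "z": 0, "ax": 0, "ay": 0, "az": 0, "gripper": 0},
  {"x": 0, "y": 0, "z": 0, "ax": 0, "ay": 0, "az": 0, "gripper": 0},
  {"x": 0, "y": 0, "z": 0, "ax": 0, "ay": 0, "az": 0, "gripper": 0},
  {"x": 0, "y": 0, "z": 0, "ax": 0, "ay": 0, "az": 0, "gripper": 0},
  {"x": 0, "y": 0, "z": 0, "ax": 0, "ay": 0, "az": 0, "gripper": 0},
  {"x": 0, "y": 0, "z": 0, "ax": 0, "ay": 0, "az": 0, "gripper": 0},
  {"x": 0, "y": 0, "z": 0, "ax": 0, "ay": 0, "az": 0, "gripper": 0},
  {"x": 0, "y": 0, "z": 0, "ax": 0, "ay": 0, "az": 0, "gripper": 0},
  {"x": 0, "y": 0, "z": 0, "ax": 0, "ay": 0, "az": 0, "gripper": 0},
  {"x": 0, "y": 0, "z": 0, "ax": 0, "ay": 0, "az": 0, "gripper": 0},
  {"x": 0, "y": 0, "z": 0, "ax": 0, "ay": 0, "az": 0, "gripper": 0},
  {"x": 0, "y": 0, "z": 0, "ax": 0, "ay": 0, "az": 0, "gripper": 0},
  {"x": 0, "y": 0, "z": 0, "ax": 0, "ay": 0, "az": 0, "gripper": 0},
  {"x": 0, "y": 0, "z": 0, "ax": 0, "ay": 0, "az": 0, "gripper": 0},
  {"x": 0, "y": 0, "z": 0, "ax": 0, "ay": 0, "az": 0, "gripper": 0},
  {"x": 0, "y": 0, "z": 0, "ax": 0, "ay": 0, "az": 0, "gripper": 0},
])

```text
time_s: 18.4
tool_pos: [623.7, 150.1, 197.3]
eef_rot: [[-0.032, 0.999, 0.0], [0.999, 0.032, -0.0], [-0.0, 0.0, -1.0]]
ft_force: [0.2, -0.2, -3.8]
grip_width: 12.9
gripper_force: 68.2
```

```bash
sed -i 's/100:340,180:380/80:320,180:380/' chk.py; python3 chk.py f1
python3 - <<'E'
from h import *
t=cam("top"); cv2.imwrite("pics/ft.png",cv2.resize(t["img"][90:220,100:280],(720,520),interpolation=2)[...,::-1])
for i in range(6):
    w=cam("wrist");h=cv2.cvtColor(w["img"],cv2.COLOR_RGB2HSV);m=(h[...,0]>100)&(h[...,0]<130)&(h[...,1]>150)
    m[:, :150]=0; y,x=np.nonzero(m);print(observe()["time_s"],y.mean(),x.mean(),len(y)); [cam("wrist") for _ in range(2)]
E
```

```text
18.4 [623.72448768 150.05800149 197.29503084] [[-0.032, 0.999, 0.0], [0.999, 0.032, -0.0], [-0.0, 0.0, -1.0]] [ 0.18622634 -0.23956618 -3.79750293] [-0.03740681  0.00175168  0.0297814 ] 12.89214715982514 68.15820336341858
18.6 300.17979197622583 289.61961367013373 1346
18.75 297.43797856049 291.7649310872894 1306
18.9 299.4513473053892 292.92664670658684 1336
19.05 298.53727901614144 286.1383551114527 1301
19.2 297.5941358024691 289.43518518518516 1296
19.35 299.6768060836502 289.851711026616 1315
```

View pics/f1.png

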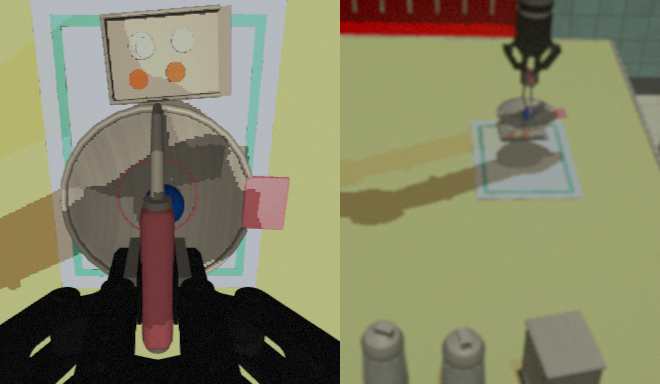

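View pics/ft.png

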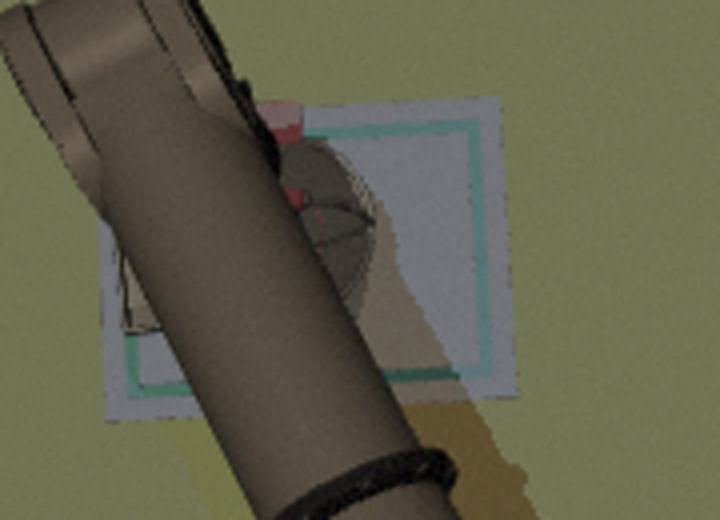

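The views show the dish over the mat's middle, the lip out at the far edge at (267,203) and square to it. The ball is where it was before the move, at (167,203) inside the ring, and it is at rest.

```bash
python3 -c "
from cell import close_job,observe
print(close_job(),observe()['time_s'])"
```

```text
the job is handed in; nothing more can be done
the job is handed in; nothing more can be done
```

The job is handed in with the dish held still and level about 10 cm above the mat's middle, its lip pointing to the guest and the gumball at rest inside the ring; the close-out gave no verdict.

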